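Back a skewed canister cap into its thread and screw it home

TASK

The orange screw cap on its parts canister was put on off the thread: it stands high and will not screw down. Without lifting it off, turn it backwards (anticlockwise seen from above) until it drops into the thread, then screw it clockwise fully home and let go. Leave the blue cap, which is already shut, as it is.

Things in the scene. Friction and masses are not known exactly. Their poses are not given: they have to be found in the camera images.
- canister_orange_grip (a point): Orange loose screw cap (90 g): round, ribbed, 66 mm across, on top a straight grip bar 54 mm long, 14 wide, 33 high, white tick at each end. Point: on the cap's axis, in the bar, 11 mm below its top and 22 mm above the cap's round top face. x along the bar (alike either way round), z up. At the start it stands high, 138.5 mm above the foot, the bar 28 to 58 degrees clockwise of the entry.
- canister_orange: Aluminium canister fixed to the bench, under the orange cap; 76 mm across, 92 at the foot flange, shoulder 72 mm high, white threaded neck inside the cap. Origin: centre of its foot, on the cap's axis, z up. Thread entries are at its +x, +y, -x, -y, each with a red tick on shoulder and wall. Cap at the entry: bar along the canister's x axis, after turning back less than 60 degrees.
- orange_entry (a point): Red tick of the +x thread entry, on the canister's shoulder 38 mm out from its axis, 72 mm up. Turned back (anticlockwise) until its bar points at this tick, the cap can drop 9 mm, if free to fall or lowered. An inner stop halts it 6 to 10 degrees past the tick; another blocks it from going far clockwise while high.
- orange_home (a point): Where the orange cap's grip point is when screwed home: on the canister's axis, 124.5 mm above its foot (129.5 mm when just dropped in). From the entry the cap sinks these last 5 mm as it is turned clockwise, mostly evenly from 12 degrees on, to a stop at about 64 degrees. x: the bar's direction at the entry.
- canister_blue_grip (a point): Blue screw cap, otherwise like the orange one, loose in its thread but already screwed home, so 14 mm lower. Point: on its axis, in the grip bar, 11 mm below the bar's top. x along the bar. To be left shut.
- canister_blue: Second canister, same as the first but under the blue cap, also fixed to the bench. Origin: centre of its foot.
Mind the look-alikes: they are no part of the job. What is meant by the part that bears canister_orange_grip is not brown or green, and is the smaller of those in its own colour.

How it is judged:
By the outcome, as a careful person would: the job done as asked, in the order asked, and still so for the second after the job is handed in, with the robot touching nothing.
It also fails if it takes over 32 s, if anything falls off the work surface, if the arm or the gripper's body presses on something with over 40 N, if the wrist force passes 120 N, or if a joint passes its speed limit or range.

ROBOT

A 6-joint arm with a two-finger parallel gripper is mounted at the origin on a cart in front of the work surface, level with it; the furniture and walls round the work are solid. World frame = base frame: x ahead of the robot, y to its left, z up, the work surface at z = 0. Lengths are in m, angles in rad, forces in N, time in s.
With the tool pointing down it reaches from about 0.425 to 0.95 m from the base axis. Payload 14.7 kg.
Tool frame: the origin (TCP) lies where the fingers leave the gripper's body, on its centre line; the fingertips stand r.finger_overhang ahead of it and the grasp point (between the pads) lies 54 mm ahead of it (r.finger_overhang is the distance from the TCP to the fingertips, in m); z points along the fingers, y is the direction in which the jaws open and shut (so a half turn about z gives the same grasp; the last joint's range is limited). The gripper opens to 85 mm and grips with 20 to 120 N. Pads are 22 mm wide; open, the fingers measure 114 mm over their backs; the gripper's body (76 mm by 85 mm) begins 54 mm behind the grasp point. The pads swing forward as they close: fully open they stand 13 mm farther back than shut.
Start: joints at [-1.275, 0.48, 1.596, -0, 1.065, -0.047], TCP at [0.218, -0.612, 0.304] pointing down, gripper open.
Joint ranges: [-2.75, 2.75], [-0.82, 2.05], [0.23, 2.67], [-1.56, 4.7], [0.09, 2.69], [-2.92, 2.92]. Speed limits (rad/s): [1.89, 1.89, 2.39, 3.01, 3.01, 3.01].

INTERFACE

Orientations are given as a 3x3 rotation matrix whose columns are the frame's x, y, z axes.
In Python, from station import status, cams, order, spot_in, r gives the robot as it stands.
- The arm moves only by the tool jog_arm, never from a script. Its argument "targets" is a list of rows, each a list of 4 numbers: the shift along the tool's x, y, z in m, then the turn about the tool's z in degrees. A call has exactly 5 rows; each row shifts and turns the commanded pose from where the row before left it, along the tool's axes as they then stand; what a row does not reach is not made up. A row lasts 1/8 s, in which the tool goes at most 62.5 mm and 10.7 degrees, less where a joint would pass 70% of its speed; a pose out of reach is approached as far as the arm can. A call with a gripper value outside its range is refused whole. "jaw" is the finger opening in m, from 0 to 0.0854, set as the call begins (left out, the last holds). The fingers move at their own pace and stop on an object; "squeeze" is the grip in N (left out, the last holds). Time passes only in rows, so rows that do not move let the fingers close, or fill a call up. It gives the time, the measured TCP pose, the force and the opening at its end, in the units of the state.
- status.get_obs(): the state, without advancing time (a new reading comes with each control period).
- cams.grab_frame(name): name is "scene" or "top" or "wrist"; returns a dict with "frame" (480x640x3 uint8, red, green, blue), "intrinsics" (3x3 intrinsics, pixels), "cam_to_world" (4x4, takes a point from camera to world coordinates). Camera axes: x right, y up, looking along -z (the intrinsics and any distortion apply to the point x, -y, -z); pixel columns grow to the right and rows downward; lengths in m; the calibration is good to about 2 mm. A picture is of the moment at which its call begins. There is no depth.
- order.hand_in(): hands the job in, once; it reports no verdict.
Trained networks look in a picture, given as the dict that the camera call returned (one of the last four; its "shot" number tells which), for a name from the list of things; names that differ only in an ending like _2 or _b are one class to them, and where a whole thing is asked for, a point or a joint stands for the part that bears it (a point fixed in the world has none). Each returns a list of dicts, best first, with "p" (0 to 1); they miss things now and then, are a little off and sometimes report something else, mostly with a low value. They report only what shows in the picture. A call takes as long as a camera call. They do not tell look-alikes from the thing itself.
- spot_in(target, picture): "bbox" ([left, top, right, bottom] in pixels, round what is visible of it).
The state is a dict: "t": time; "q": joint angles; "joint_vel": joint speeds; "joint_efforts": joint torques, N m; "eef_pos": TCP position; "tcp_rot": TCP orientation; "ft_force": force on the tool from outside, world axes, zero at the start; "wrist_torque": the same for the moment, N m; "gripper_width": finger opening in m.
Only numpy, scipy, OpenCV 4.12 (cv2) and the standard library are available. Lean on these libraries where they do the work, as an engineer would, in place of code of your own. Each camera call takes 0.05 s, during which the arm holds its last target.

## Working session

There is one attempt and no reset: what is moved stays moved. The work goes in short steps, Python scripts to look and compute and a tool call to move; the robot and the scene stay as the last step left them, time stands still between calls to the robot, and variables do not carry over. Pictures are saved under pics/ and viewed, and the job is handed in when it is done.

Besides the shell and the picture viewer there is one more tool, called after "Request:" as name(argument=value, ...), one argument or row to a line, values as JSON. jog_arm: Moves the arm, as the interface text tells. Its arguments: {"type":"object","properties":{"targets":{"type":"array"},"jaw":{"type":"number"},"squeeze":{"type":"number"}},"required":["targets"]}

```bash
ls; mkdir -p pics
python3 - <<'E'
from station import status,cams,order,spot_in,r
import cv2
o=status.get_obs(); print({k:o[k] for k in ('t','eef_pos','tcp_rot','ft_force','gripper_width')}, r.finger_overhang)
import pickle
d={}
for n in ("scene","top"):
    p=cams.grab_frame(n); d[n]=p
    cv2.imwrite(f"pics/{n}0.png",p["frame"][:,:,::-1])
    print(n,p["intrinsics"],p["cam_to_world"],[k for k in p])
    for t in ("canister_orange_grip","canister_orange","orange_entry","canister_blue_grip"):
        print(t,[(round(x['p'],2),[round(v) for v in x['bbox']]) for x in spot_in(t,p)])
pickle.dump(d,open('d0.pkl','wb'))
E
```

```text
pics
{'t': 0.0, 'eef_pos': array([ 0.21842099, -0.61185406,  0.30325202]), 'tcp_rot': array([[ 9.41802752e-01,  3.36165800e-01, -3.62303135e-04],
       [ 3.36165990e-01, -9.41801999e-01,  1.19241674e-03],
       [ 5.96319088e-05, -1.24481536e-03, -9.99999223e-01]]), 'ft_force': array([-0.13477725,  0.16290063, -0.00645584]), 'gripper_width': 0.08514895000344454} 0.0726
scene [[548.93046468   0.         319.66615663]
 [  0.         548.93046468 245.18123753]
 [  0.           0.           1.        ]] [[-0.67961533  0.56447541 -0.46849815 -0.09368217]
 [-0.73345019 -0.51139604  0.44780008  0.70105535]
 [ 0.01318403  0.64795185  0.76156718  1.11683025]
 [ 0.          0.          0.          1.        ]] ['frame', 'intrinsics', 'cam_to_world', 'shot']
canister_orange_grip [(0.94, [325, 234, 354, 270]), (0.72, [378, 236, 414, 280]), (0.72, [409, 185, 433, 216]), (0.67, [252, 263, 283, 295]), (0.6, [151, 290, 192, 331])]
canister_orange [(0.98, [321, 261, 357, 292])]
orange_entry [(0.66, [326, 234, 354, 269]), (0.58, [320, 257, 355, 296])]
canister_blue_grip [(0.56, [410, 183, 433, 214])]
top [[608.48621701   0.         321.00989752]
 [  0.         608.48621701 236.96934984]
 [  0.           0.           1.        ]] [[-0.02800526  0.98570987 -0.16610768  0.33085258]
 [-0.99948646 -0.03020136 -0.01070935  0.11108553]
 [-0.01557299  0.16572245  0.98604947  1.36733496]
 [ 0.          0.          0.          1.        ]] ['frame', 'intrinsics', 'cam_to_world', 'shot']
canister_orange_grip [(0.94, [265, 208, 297, 238]), (0.84, [389, 279, 434, 317]), (0.8, [327, 249, 361, 283]), (0.79, [156, 176, 196, 217]), (0.5, [321, 258, 360, 293])]
canister_orange [(0.7, [321, 260, 360, 292])]
orange_entry [(0.62, [322, 258, 357, 290])]
canister_blue_grip []
```

View pics/scene0.png

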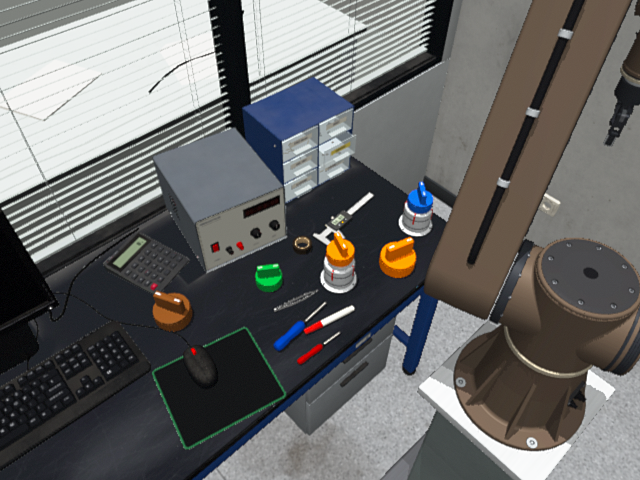

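View pics/top0.png

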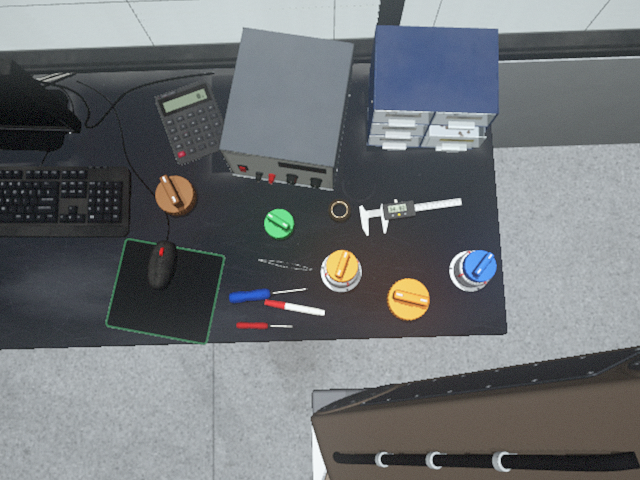

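Run:
```python
import pickle,cv2
d=pickle.load(open('d0.pkl','rb'))
f=d['scene']['frame'][170:350,140:450,::-1]
cv2.imwrite('pics/c1.png',cv2.resize(f,(775,450),interpolation=cv2.INTER_CUBIC))
f=d['top']['frame'][230:320,300:420,::-1]
cv2.imwrite('pics/c2.png',cv2.resize(f,(800,600),interpolation=cv2.INTER_CUBIC))
```

```text
(no output)
```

View pics/c1.png

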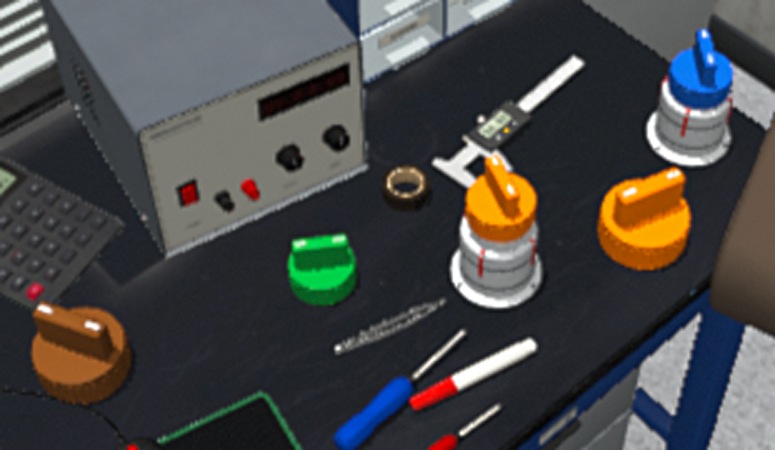

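View pics/c2.png

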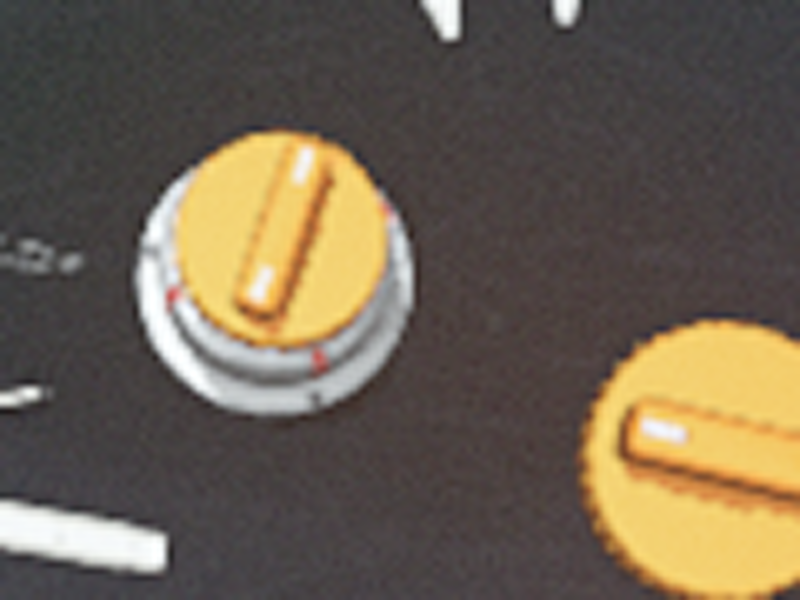

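```bash
cat > h.py <<'E'
import numpy as np,cv2
def ray(p,uv,z):
    K=p["intrinsics"];T=p["cam_to_world"]
    d=np.array([(uv[0]-K[0,2])/K[0,0],-(uv[1]-K[1,2])/K[1,1],-1.]); d=T[:3,:3]@d
    o=T[:3,3]; return o+d*(z-o[2])/d[2]
def proj(p,X):
    K=p["intrinsics"];T=p["cam_to_world"]
    c=T[:3,:3].T@(np.array(X)-T[:3,3]); c=c/-c[2]
    return np.array([K[0,0]*c[0]+K[0,2],-K[1,1]*c[1]+K[1,2]])
def blobs(p,box,kind):
    x0,y0,x1,y1=box
    f=p["frame"][y0:y1,x0:x1].astype(int); R,G,B=f[...,0],f[...,1],f[...,2]
    if kind=='white': w=np.clip(B-120,0,None)
    else: w=np.clip(R-np.maximum(G,B)-25,0,None)*((np.abs(G-B)<35))
    m=(w>0).astype(np.uint8)
    n,l,s,c=cv2.connectedComponentsWithStats(m,connectivity=8)
    out=[]
    for i in range(1,n):
        ys,xs=np.where(l==i); ww=w[ys,xs]
        out.append((len(xs),round((xs*ww).sum()/ww.sum()+x0,2),round((ys*ww).sum()/ww.sum()+y0,2)))
    return out
E
python3 - <<'E'
import pickle
from h import *
d=pickle.load(open('d0.pkl','rb'))
for n,b in (('top',(318,246,364,296)),('scene',(316,230,360,296))):
    for k in('white','red'): print(n,k,[x for x in blobs(d[n],b,k) if x[0]>1])
p=d['top']
a=ray(p,(345.4,254.5),.1495);b=ray(p,(339.3,272.7),.1495);print(a,b,(a+b)/2,np.degrees(np.arctan2(*(a-b)[[1,0]])))
for u in ((326.2,274.2),(347.8,284.0),(358.2,261.5)): print(ray(p,u,.072))
E
```

```text
top white [(17, np.float64(344.97), np.float64(254.32)), (507, np.float64(335.38), np.float64(277.71)), (2, np.float64(329.67), np.float64(267.0)), (2, np.float64(330.5), np.float64(269.0)), (22, np.float64(338.68), np.float64(272.1)), (2, np.float64(347.0), np.float64(268.5)), (2, np.float64(334.0), np.float64(271.5)), (3, np.float64(332.0), np.float64(275.0)), (2, np.float64(334.54), np.float64(277.54)), (4, np.float64(344.89), np.float64(278.89))]
top red [(4, np.float64(341.59), np.float64(249.0)), (3, np.float64(357.62), np.float64(260.89)), (2, np.float64(357.0), np.float64(270.15)), (7, np.float64(325.44), np.float64(273.85)), (3, np.float64(352.65), np.float64(277.35)), (2, np.float64(333.4), np.float64(279.4)), (10, np.float64(347.32), np.float64(283.42))]
scene white [(173, np.float64(326.47), np.float64(235.53)), (8, np.float64(343.64), np.float64(245.32)), (284, np.float64(334.85), np.float64(267.88)), (269, np.float64(333.16), np.float64(285.01)), (122, np.float64(337.33), np.float64(280.47))]
scene red [(2, np.float64(339.5), np.float64(232.5)), (2, np.float64(342.41), np.float64(237.41)), (2, np.float64(350.43), np.float64(241.43)), (3, np.float64(354.0), np.float64(253.21)), (14, np.float64(328.26), np.float64(260.0)), (5, np.float64(351.15), np.float64(260.99)), (17, np.float64(352.66), np.float64(269.39)), (11, np.float64(339.63), np.float64(266.09)), (24, np.float64(331.93), np.float64(274.59))]
[0.49862725 0.07609849 0.1495    ] [0.46212152 0.08961966 0.1495    ] [0.48037439 0.08285907 0.1495    ] -20.3238612950353
[0.46808959 0.11632772 0.072     ]
[0.44578558 0.07096211 0.072     ]
[0.49335294 0.04700099 0.072     ]
```

The candidates are the orange cap on the canister at top (342,266) and the big orange one on the bench at top (409,299). Green (279,223) and brown (175,195) are ruled out by colour. The canister one is the smaller orange and stands high on the neck with red ticks, so it is the one meant, and crop c2 confirms it. Its bar is at about -20° and the entry at about +20°, centred near (0.480, 0.083).

Request:
jog_arm(
  targets=[
    [0.034, -0.0263, 0, 0],
    [0.034, -0.0263, 0, 0],
    [0.034, -0.0263, 0, 0],
    [0.034, -0.0263, 0, 0],
    [0.034, -0.0263, 0, 0],
  ],
  jaw=0.0854,
)

```text
t: 1.12
eef_pos: [0.335, -0.43, 0.3041]
tcp_rot: [[0.942, 0.336, 0.0], [0.336, -0.942, -0.0], [0.0, 0.0, -1.0]]
ft_force: [-0.2, -0.8, -0.8]
gripper_width: 0.0853
```

Request:
jog_arm(
  targets=[
    [0.034, -0.0263, 0, 0],
    [0.034, -0.0263, 0, 0],
    [0.034, -0.0263, 0, 0],
    [0.034, -0.0263, 0, 0],
    [0.034, -0.0263, 0, 0],
  ],
)

```text
t: 1.75
eef_pos: [0.451, -0.249, 0.3041]
tcp_rot: [[0.942, 0.336, 0.0], [0.336, -0.942, -0.0], [0.0, 0.0, -1.0]]
ft_force: [0.4, -0.6, -0.3]
gripper_width: 0.0855
```

Request:
jog_arm(
  targets=[
    [0.016, -0.034, 0, 0],
    [0.016, -0.034, 0, 0],
    [0.016, -0.034, 0, 0],
    [0.016, -0.034, 0, 0],
    [0.016, -0.034, 0, 0],
  ],
)

```text
t: 2.38
eef_pos: [0.4686, -0.062, 0.3041]
tcp_rot: [[0.942, 0.336, 0.001], [0.336, -0.942, -0.0], [0.001, 0.0, -1.0]]
ft_force: [-0.6, -0.3, 0.2]
gripper_width: 0.0852
```

Request:
jog_arm(
  targets=[
    [0.016, -0.034, 0, 0],
    [0.016, -0.034, 0, 0],
    [0.016, -0.034, 0, 0],
    [0.012, -0.0315, 0, 0],
    [0, 0, 0, 0],
  ],
)

```text
t: 3.0
eef_pos: [0.4802, 0.0845, 0.304]
tcp_rot: [[0.941, 0.338, 0.0], [0.338, -0.941, 0.0], [0.0, -0.0, -1.0]]
ft_force: [0.4, -1.5, -0.7]
gripper_width: 0.0853
```

Now turn to the bar direction (+40°), then check with the wrist camera.

Request:
jog_arm(
  targets=[
    [0, 0, 0, 10],
    [0, 0, 0, 10],
    [0, 0, 0, 10],
    [0, 0, 0, 10],
    [0, 0, 0, 0],
  ],
)

```text
t: 3.62
eef_pos: [0.4801, 0.0821, 0.3039]
tcp_rot: [[0.938, -0.348, -0.0], [-0.348, -0.938, -0.0], [0.0, 0.0, -1.0]]
ft_force: [-0.3, 0.6, 0.4]
gripper_width: 0.0857
```

Run:
```python
from station import status,cams,spot_in
import cv2,pickle
from h import *
o=status.get_obs(); print(o['t'],o['eef_pos'],o['tcp_rot'].round(3),o['q'].round(3))
p=cams.grab_frame('wrist');pickle.dump(p,open('w1.pkl','wb'))
print(p['intrinsics'].round(1),p['cam_to_world'].round(4))
for t in ("canister_orange_grip","orange_entry"): print([(round(x['p'],2),[round(v) for v in x['bbox']]) for x in spot_in(t,p)])
f=p['frame'][:,:,::-1].copy()
cv2.imwrite('pics/w1.png',f)
print(proj(p,[.4803,.0825,.1495]))
```

```text
3.625 [0.48012808 0.08206651 0.30394152] [[ 0.938 -0.348 -0.   ]
 [-0.348 -0.938 -0.   ]
 [ 0.     0.    -1.   ]] [ 0.107  0.253  1.96  -0.     0.929  2.033]
[[344.7   0.  317.6]
 [  0.  344.7 242.3]
 [  0.    0.    1. ]] [[-3.479e-01  9.038e-01  2.493e-01  5.429e-01]
 [-9.375e-01 -3.354e-01 -9.230e-02  5.820e-02]
 [ 2.000e-04 -2.659e-01  9.640e-01  3.746e-01]
 [ 0.000e+00  0.000e+00  0.000e+00  1.000e+00]]
[(0.84, [272, 191, 357, 284]), (0.59, [418, 183, 537, 275])]
[(0.82, [275, 169, 357, 220])]
[316.14238641 249.54453407]
```

View pics/w1.png

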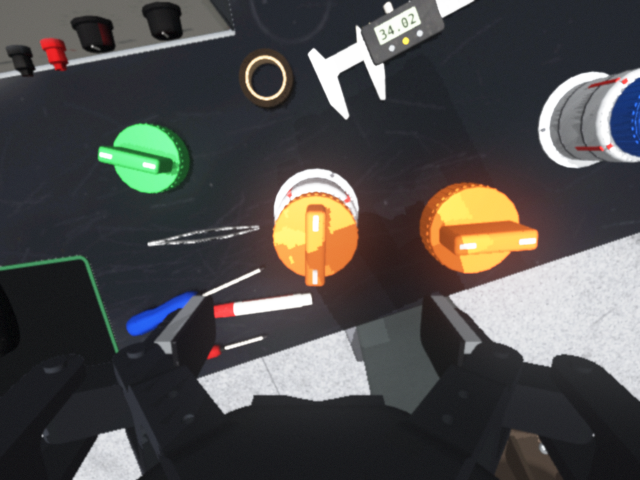

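Run:
```python
import pickle
from h import *
p=pickle.load(open('w1.pkl','rb'))
f=p['frame'][160:300,260:370,::-1]
cv2.imwrite('pics/w1c.png',cv2.resize(f,None,fx=4,fy=4,interpolation=cv2.INTER_CUBIC))
print([x for x in blobs(p,(300,195,335,295),'white') if x[0]>2])
```

```text
[(4, np.float64(333.48), np.float64(195.16)), (177, np.float64(309.72), np.float64(201.73)), (137, np.float64(315.23), np.float64(222.95)), (54, np.float64(301.45), np.float64(236.74)), (87, np.float64(314.52), np.float64(276.98)), (16, np.float64(305.81), np.float64(293.88))]
```

View pics/w1c.png

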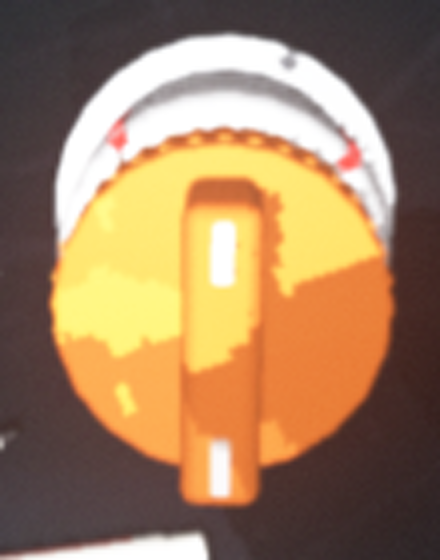

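Run:
```python
import pickle
from h import *
p=pickle.load(open('w1.pkl','rb'))
a=ray(p,(315.4,223.3),.1495);b=ray(p,(314.9,277),.1495);print(a,b,(a+b)/2,np.degrees(np.arctan2(*(a-b)[[1,0]])),np.linalg.norm(a-b))
c=(a+b)/2
for u in ((289.5,194.2),(347.2,199.5)):
    t=ray(p,u,.072)-c; print(t, np.hypot(t[0],t[1]),np.degrees(np.arctan2(t[1],t[0])))
```

```text
[0.49759391 0.07658896 0.1495    ] [0.46189797 0.09027586 0.1495    ] [0.47974594 0.08343241 0.1495    ] -20.978344188831954 0.038229979399905176
[ 0.03456308  0.01165933 -0.0775    ] 0.03647665958166699 18.641038532064496
[ 0.01255365 -0.0342528  -0.0775    ] 0.03648079982582498 -69.87211369142199
```

Request:
jog_arm(
  targets=[
    [-0.0003, -0.0008, 0.03, 0],
    [0, 0, 0.03, 0],
    [0, 0, 0.025, 0],
    [0, 0, 0.0185, 0],
    [0, 0, 0.007, 0],
  ],
  jaw=0.05,
)

```text
t: 4.4
eef_pos: [0.4798, 0.0834, 0.1925]
tcp_rot: [[0.938, -0.346, -0.001], [-0.346, -0.938, -0.0], [-0.001, 0.001, -1.0]]
ft_force: [0.5, 0.0, -0.1]
gripper_width: 0.0505
```

Request:
jog_arm(
  targets=[
    [0, 0, 0, 0],
    [0, 0, 0, 0],
    [0, 0, 0, 0],
    [0, 0, 0, 0],
    [0, 0, 0, 0],
  ],
  jaw=0.0,
  squeeze=50,
)

```text
t: 5.03
eef_pos: [0.4806, 0.0837, 0.194]
tcp_rot: [[0.938, -0.348, 0.001], [-0.348, -0.938, 0.0], [0.001, -0.001, -1.0]]
ft_force: [-0.0, 0.4, 7.2]
gripper_width: 0.0133
```

Request:
jog_arm(
  targets=[
    [0, 0, 0, -8],
    [0, 0, 0, -8],
    [0, 0, 0, -8],
    [0, 0, 0, -8],
    [0, 0, 0, -4],
  ],
)

```text
t: 5.65
eef_pos: [0.4801, 0.0835, 0.1936]
tcp_rot: [[0.962, 0.273, 0.0], [0.273, -0.962, -0.0], [0.0, 0.0, -1.0]]
ft_force: [0.2, 0.1, -0.5]
gripper_width: 0.0132
```

Request:
jog_arm(
  targets=[
    [0, 0, 0, -4],
    [0, 0, 0, 0],
    [0, 0, 0.001, 0],
    [0, 0, 0.001, 0],
    [0, 0, 0, 0],
  ],
)

```text
t: 6.28
eef_pos: [0.4801, 0.0836, 0.1913]
tcp_rot: [[0.942, 0.336, -0.0], [0.336, -0.942, -0.0], [-0.0, -0.0, -1.0]]
ft_force: [0.0, -0.2, -1.0]
gripper_width: 0.0133
```

Run:
```python
from station import status,cams
import cv2,numpy as np
o=status.get_obs(); print(o['t'],o['eef_pos'].round(4),o['ft_force'].round(1),o['wrist_torque'].round(2),np.degrees(np.arctan2(o['tcp_rot'][1,0],o['tcp_rot'][0,0])))
p=cams.grab_frame('wrist')
cv2.imwrite('pics/w2.png',p['frame'][:,:,::-1])
```

```text
6.275 [0.4801 0.0836 0.1913] [ 0.  -0.2 -1. ] [-0.   -0.01 -0.03] 19.615103881708098
```

View pics/w2.png

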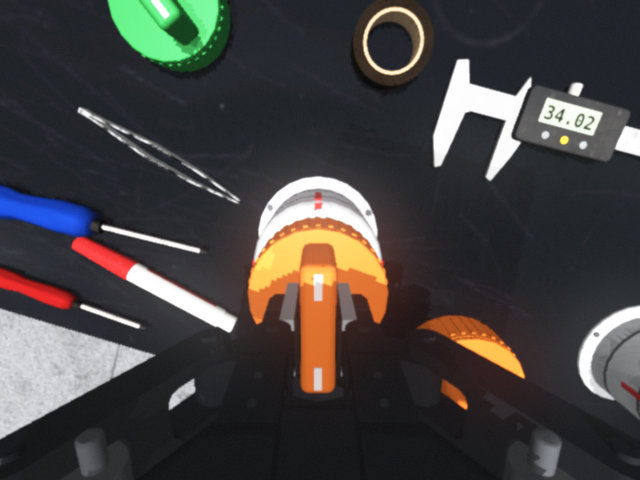

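The red tick at (318,200) lines up with the bar at column 318. Lowering 2 mm met no resistance, so I'll lower the rest of the 9 mm.

Request:
jog_arm(
  targets=[
    [0, 0, 0.002, 0],
    [0, 0, 0.002, 0],
    [0, 0, 0.002, 0],
    [0, 0, 0.001, 0],
    [0, 0, 0, 0],
  ],
)

```text
t: 6.95
eef_pos: [0.4803, 0.0836, 0.1848]
tcp_rot: [[0.942, 0.336, 0.0], [0.336, -0.942, 0.0], [0.0, 0.0, -1.0]]
ft_force: [-3.4, 0.1, 13.4]
gripper_width: 0.0137
```

Request:
jog_arm(
  targets=[
    [0, 0, 0, 6],
    [0, 0, 0, 6],
    [0, 0, 0.0006, 6],
    [0, 0, 0.0006, 6],
    [0, 0, 0.0006, 6],
  ],
)

```text
t: 7.58
eef_pos: [0.4811, 0.0836, 0.1833]
tcp_rot: [[0.983, -0.183, 0.002], [-0.183, -0.983, 0.0], [0.002, -0.001, -1.0]]
ft_force: [1.9, -1.8, 12.3]
gripper_width: 0.0132
```

Request:
jog_arm(
  targets=[
    [0, 0, 0.0006, 6],
    [0, 0, 0.0006, 6],
    [0, 0, 0.0006, 6],
    [0, 0, 0.0005, 5],
    [0, 0, 0, 0],
  ],
)

```text
t: 8.2
eef_pos: [0.4812, 0.0836, 0.181]
tcp_rot: [[0.834, -0.551, 0.002], [-0.551, -0.834, 0.0], [0.002, -0.002, -1.0]]
ft_force: [1.4, 0.1, 14.0]
gripper_width: 0.0136
```

Run:
```python
from station import status
import numpy as np
o=status.get_obs(); print(o['t'],o['eef_pos'].round(4),o['ft_force'].round(1),o['wrist_torque'].round(2),np.degrees(np.arctan2(o['tcp_rot'][1,0],o['tcp_rot'][0,0])))
```

```text
8.2 [0.4812 0.0836 0.181 ] [ 1.4  0.1 14. ] [-0.12 -0.06 -0.23] -33.45660556331186
```

Request:
jog_arm(
  targets=[
    [0, 0, 0.0004, 4],
    [0, 0, 0.0003, 3],
    [0, 0, 0.0002, 2],
    [0, 0, 0.0001, 1],
    [0, 0, 0, 0],
  ],
)

```text
t: 8.82
eef_pos: [0.4814, 0.0836, 0.1803]
tcp_rot: [[0.727, -0.687, 0.003], [-0.687, -0.727, 0.0], [0.002, -0.002, -1.0]]
ft_force: [-0.9, -1.4, 18.2]
gripper_width: 0.0132
```

```bash
cat > s.py <<'E'
from station import status
import numpy as np
o=status.get_obs(); print(o['t'],o['eef_pos'].round(4),o['ft_force'].round(1),o['wrist_torque'].round(2),np.degrees(np.arctan2(o['tcp_rot'][1,0],o['tcp_rot'][0,0])),o['q'][5])
E
python3 s.py
```

```text
8.825 [0.4814 0.0836 0.1803] [-0.9 -1.4 18.2] [-0.39  0.    0.12] -43.363481050794064 2.437879510075469
```

Request:
jog_arm(
  targets=[
    [0, 0, 0, 2],
    [0, 0, 0, 2],
    [0, 0, 0, 0],
    [0, 0, 0, 0],
    [0, 0, 0, 0],
  ],
)

```text
t: 9.45
eef_pos: [0.4809, 0.0836, 0.1801]
tcp_rot: [[0.678, -0.735, 0.002], [-0.735, -0.678, -0.0], [0.001, -0.001, -1.0]]
ft_force: [-0.7, 0.1, 17.6]
gripper_width: 0.0131
```

```bash
python3 s.py
```

```text
9.45 [0.4809 0.0836 0.1801] [-0.7  0.1 17.6] [-0.06  0.25  0.9 ] -47.29346278390342 2.5068790924681608
```

Request:
jog_arm(
  targets=[
    [0, 0, 0, 2],
    [0, 0, 0, 1],
    [0, 0, 0, 0],
    [0, 0, 0, 0],
    [0, 0, 0, 0],
  ],
)

```text
t: 10.07
eef_pos: [0.4809, 0.0838, 0.18]
tcp_rot: [[0.639, -0.769, 0.002], [-0.769, -0.639, 0.0], [0.001, -0.002, -1.0]]
ft_force: [-0.5, 2.7, 14.3]
gripper_width: 0.0132
```

```bash
python3 s.py
python3 - <<'E'
from station import cams
import cv2
p=cams.grab_frame('wrist')
cv2.imwrite('pics/w3.png',p['frame'][:,:,::-1])
E
```

```text
10.075 [0.4809 0.0838 0.18  ] [-0.5  2.7 14.3] [0.38 0.05 1.34] -50.27256599666557 2.5589897414626415
```

View pics/w3.png

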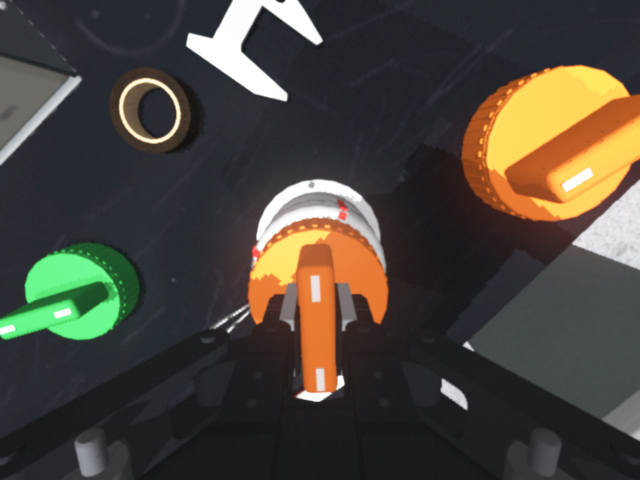

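Request:
jog_arm(
  targets=[
    [0, 0, 0, -2],
    [0, 0, 0, 0],
    [0, 0, 0, 0],
    [0, 0, 0, 0],
    [0, 0, 0, 0],
  ],
  jaw=0.05,
)

```text
t: 10.75
eef_pos: [0.4801, 0.0835, 0.1792]
tcp_rot: [[0.664, -0.747, -0.0], [-0.747, -0.664, -0.0], [-0.0, 0.0, -1.0]]
ft_force: [-0.4, 0.8, 0.1]
gripper_width: 0.0501
```

Request:
jog_arm(
  targets=[
    [0, 0, -0.01, 0],
    [0, 0, -0.03, 0],
    [0, 0, -0.04, 0],
    [0, 0, -0.04, 0],
    [0, 0, 0, 0],
  ],
)

```text
t: 11.38
eef_pos: [0.4815, 0.0837, 0.3027]
tcp_rot: [[0.664, -0.747, 0.006], [-0.747, -0.664, 0.001], [0.003, -0.005, -1.0]]
ft_force: [-0.8, 0.5, -0.9]
gripper_width: 0.05
```

```bash
python3 s.py
python3 - <<'E'
from station import cams
import cv2,pickle
p=cams.grab_frame('wrist');s=cams.grab_frame('scene')
pickle.dump(p,open('w4.pkl','wb'))
cv2.imwrite('pics/w4.png',p['frame'][:,:,::-1])
cv2.imwrite('pics/s4.png',cv2.resize(s['frame'][170:320,240:450,::-1],None,fx=3.5,fy=3.5,interpolation=cv2.INTER_CUBIC))
E
```

```text
11.375 [0.4815 0.0837 0.3027] [-0.8  0.5 -0.9] [ 0.01 -0.   -0.01] -48.358383675526106 2.5249428241887264
```

View pics/w4.png

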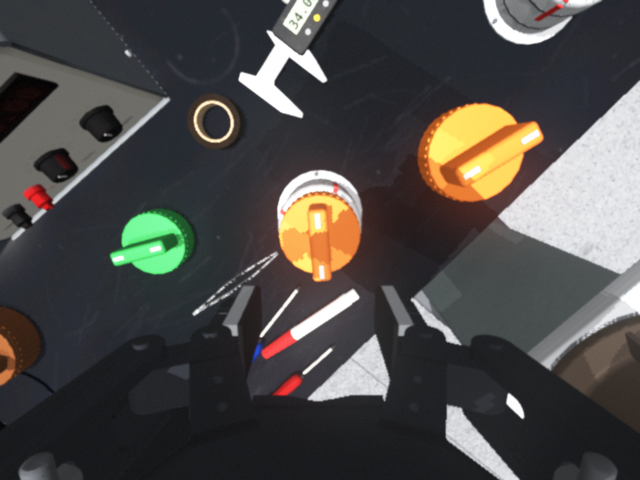

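View pics/s4.png

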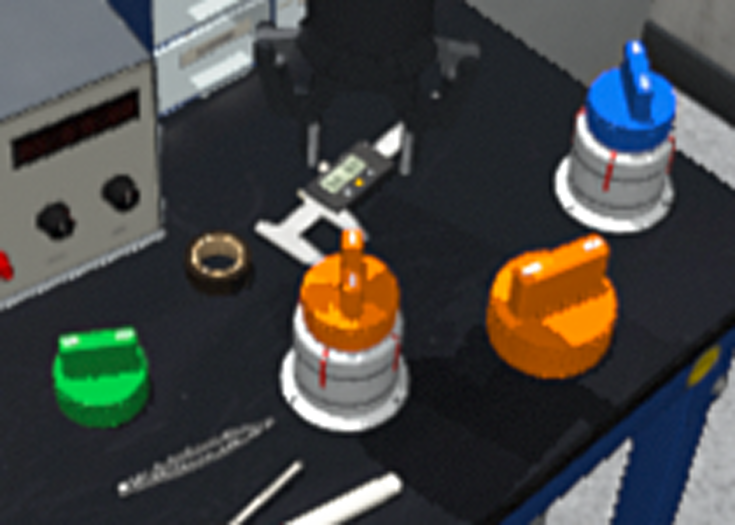

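Run:
```python
import pickle
from h import *
p=pickle.load(open('w4.pkl','rb'))
print([x for x in blobs(p,(300,195,340,290),'white') if x[0]>2])
f=p['frame'][160:300,265:375,::-1]
cv2.imwrite('pics/w4c.png',cv2.resize(f,None,fx=4,fy=4,interpolation=cv2.INTER_CUBIC))
```

```text
[(7, np.float64(300.76), np.float64(195.45)), (3, np.float64(338.7), np.float64(195.16)), (199, np.float64(308.43), np.float64(203.0)), (130, np.float64(317.19), np.float64(220.7)), (103, np.float64(305.29), np.float64(262.5)), (88, np.float64(321.3), np.float64(271.93))]
```

View pics/w4c.png

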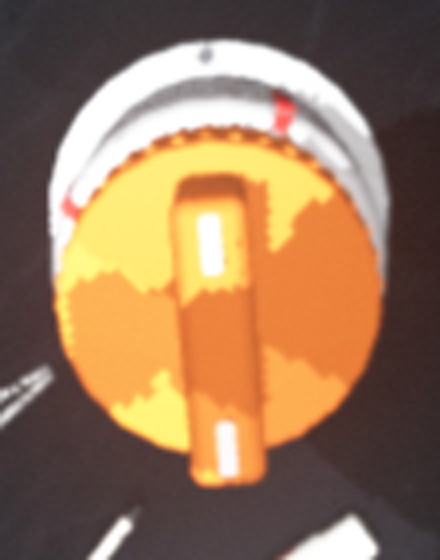

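Run:
```python
import pickle
from h import *
p=pickle.load(open('w4.pkl','rb'))
for z in (.1355,.1405):
    a=ray(p,(317.4,221.1),z);b=ray(p,(321.9,272.2),z);print(z,(a+b)/2,np.degrees(np.arctan2(*(a-b)[[1,0]])),np.linalg.norm(a-b))
c=np.array([.480,.083,0])
t=ray(p,(336,188),.072)-c; print(np.hypot(t[0],t[1]),np.degrees(np.arctan2(t[1],t[0])))
t=ray(p,(282.5,212.5),.072)-c; print(np.hypot(t[0],t[1]),np.degrees(np.arctan2(t[1],t[0])))
```

```text
0.1355 [0.47974536 0.08382402 0.1355    ] -43.448514153801725 0.03830964110957702
0.1405 [0.48070711 0.08275643 0.1405    ] -43.44851415380175 0.03750472700401913
0.03715599613808194 -70.26598293272713
0.03564864824149376 20.438154398843732
```

Run:
```python
import pickle
from h import *
p=pickle.load(open('w4.pkl','rb'))
from station import status
o=status.get_obs()
T=np.eye(4);T[:3,:3]=o['tcp_rot'];T[:3,3]=o['eef_pos']
rel=np.linalg.inv(T)@p['cam_to_world']
def look(fn,pos,yaw,z,box):
    y=np.radians(yaw);c,s=np.cos(y),np.sin(y)
    M=np.eye(4);M[:3,:3]=[[c,s,0],[s,-c,0],[0,0,-1]];M[:3,3]=pos
    q=dict(p);q['cam_to_world']=M@rel;q['frame']=cv2.imread(fn)[:,:,::-1]
    bl=sorted([b for b in blobs(q,box,'white') if b[0]>15]);print(bl)
    bl=sorted(bl[-2:],key=lambda b:b[2])
    a,b=[ray(q,x[1:],z) for x in bl]
    print(fn,(a+b)/2,np.degrees(np.arctan2(*(a-b)[[1,0]])),np.linalg.norm(a-b))
look('pics/w2.png',[.4801,.0836,.1913],19.6,.1475,(306,268,332,392))
look('pics/w3.png',[.4809,.0838,.18],-50.27,.1355,(306,268,332,392))
```

```text
[(183, np.float64(317.39), np.float64(378.8)), (269, np.float64(317.7), np.float64(284.96))]
pics/w2.png [0.47969107 0.08438978 0.1475    ] 19.411550621115612 0.039867252286063665
[(204, np.float64(319.95), np.float64(379.19)), (252, np.float64(315.17), np.float64(288.13))]
pics/w3.png [0.48075181 0.08529309 0.1355    ] -47.598120023297284 0.039070466705512084
```

On release the bar reads -43.4°, or 63° from entry, while under torque it read about -47.6°. I'll re-grip once to make sure it rests at the stop, then release without any back turn.

Request:
jog_arm(
  targets=[
    [0, 0, 0.04, -5],
    [0, 0, 0.04, 0],
    [0, 0, 0.03, 0],
    [0, 0, 0.01, 0],
    [0, 0, 0, 0],
  ],
)

```text
t: 12.1
eef_pos: [0.4798, 0.0835, 0.1788]
tcp_rot: [[0.727, -0.687, -0.002], [-0.687, -0.727, -0.0], [-0.001, 0.001, -1.0]]
ft_force: [0.1, 0.6, -0.3]
gripper_width: 0.05
```

Request:
jog_arm(
  targets=[
    [0, 0, 0, 0],
    [0, 0, 0, 0],
    [0, 0, 0, 0],
    [0, 0, 0, 0],
    [0, 0, 0, 0],
  ],
  jaw=0.0,
  squeeze=40,
)

```text
t: 12.72
eef_pos: [0.4807, 0.0836, 0.1801]
tcp_rot: [[0.727, -0.687, 0.002], [-0.687, -0.727, 0.0], [0.001, -0.001, -1.0]]
ft_force: [-1.3, 0.9, 7.5]
gripper_width: 0.0136
```

```bash
python3 s.py
```

```text
12.725 [0.4807 0.0836 0.1801] [-1.3  0.9  7.5] [0.05 0.11 0.02] -43.360746994891834 2.4376614817882802
```

Request:
jog_arm(
  targets=[
    [0, 0, 0, 1],
    [0, 0, 0, 1],
    [0, 0, 0, 0],
    [0, 0, 0, 0],
    [0, 0, 0, 0],
  ],
)

```text
t: 13.35
eef_pos: [0.4806, 0.0836, 0.1801]
tcp_rot: [[0.703, -0.711, 0.002], [-0.711, -0.703, 0.0], [0.001, -0.001, -1.0]]
ft_force: [-0.5, -0.6, 7.3]
gripper_width: 0.0134
```

```bash
python3 s.py
```

```text
13.35 [0.4806 0.0836 0.1801] [-0.5 -0.6  7.3] [0.05 0.06 0.33] -45.33996867715963 2.4723603138580854
```

Request:
jog_arm(
  targets=[
    [0, 0, 0, 1],
    [0, 0, 0, 1],
    [0, 0, 0, 0],
    [0, 0, 0, 0],
    [0, 0, 0, 0],
  ],
)

```text
t: 13.98
eef_pos: [0.4806, 0.0836, 0.18]
tcp_rot: [[0.678, -0.735, 0.001], [-0.735, -0.678, -0.0], [0.001, -0.001, -1.0]]
ft_force: [0.1, 0.2, 5.5]
gripper_width: 0.0134
```

```bash
python3 s.py
```

```text
13.975 [0.4806 0.0836 0.18  ] [0.1 0.2 5.5] [0.1  0.01 0.87] -47.298698666644825 2.506883590445275
```

Torque rises steadily from about -44.2°, which is the stop at about 64° from the entry. I'll release straight from there.

Request:
jog_arm(
  targets=[
    [0, 0, 0, 0],
    [0, 0, 0, 0],
    [0, 0, 0, 0],
    [0, 0, 0, 0],
    [0, 0, 0, 0],
  ],
  jaw=0.05,
)

```text
t: 14.6
eef_pos: [0.4801, 0.0835, 0.1793]
tcp_rot: [[0.677, -0.736, -0.0], [-0.736, -0.677, 0.0], [-0.0, 0.0, -1.0]]
ft_force: [0.1, -0.2, -0.9]
gripper_width: 0.0497
```

Request:
jog_arm(
  targets=[
    [0, 0, -0.01, 0],
    [0, 0, -0.03, 0],
    [0, 0, -0.04, 0],
    [0, 0, -0.04, 0],
    [0, 0, 0, 0],
  ],
)

```text
t: 15.22
eef_pos: [0.4815, 0.0837, 0.3027]
tcp_rot: [[0.677, -0.736, 0.006], [-0.736, -0.677, 0.001], [0.003, -0.005, -1.0]]
ft_force: [0.2, 0.1, -0.8]
gripper_width: 0.0503
```

```bash
python3 s.py
python3 - <<'E'
from station import cams
import cv2,pickle
from h import *
p=cams.grab_frame('wrist');s=cams.grab_frame('scene')
cv2.imwrite('pics/w5.png',p['frame'][:,:,::-1])
bl=sorted([b for b in blobs(p,(311,205,330,290),'white') if b[0]>15]);print(bl)
bl=sorted(bl[-2:],key=lambda b:b[2])
a,b=[ray(p,x[1:],.1355) for x in bl]
print((a+b)/2,np.degrees(np.arctan2(*(a-b)[[1,0]])),np.linalg.norm(a-b))
cv2.imwrite('pics/s5.png',cv2.resize(s['frame'][170:320,240:450,::-1],None,fx=3.5,fy=3.5,interpolation=cv2.INTER_CUBIC))
E
```

```text
15.225 [0.4815 0.0837 0.3027] [ 0.2  0.1 -0.8] [-0.02  0.   -0.04] -47.35987369472676 2.507474803796667
[(88, np.float64(320.91), np.float64(271.77)), (128, np.float64(317.84), np.float64(220.67))]
[0.48010423 0.08368502 0.1355    ] -43.99095064709292 0.03820743219928052
```

View pics/w5.png

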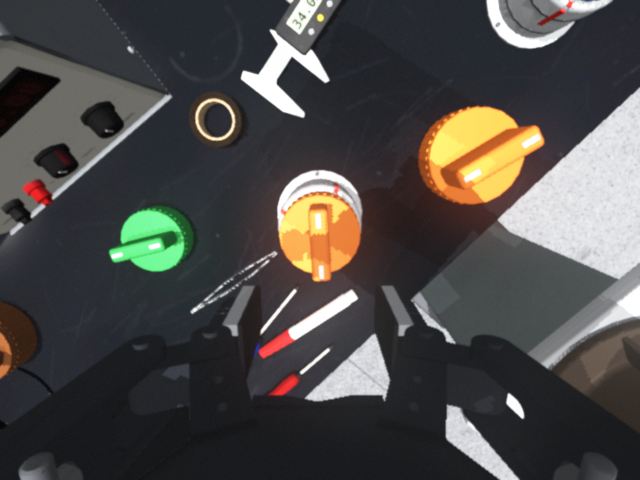

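View pics/s5.png

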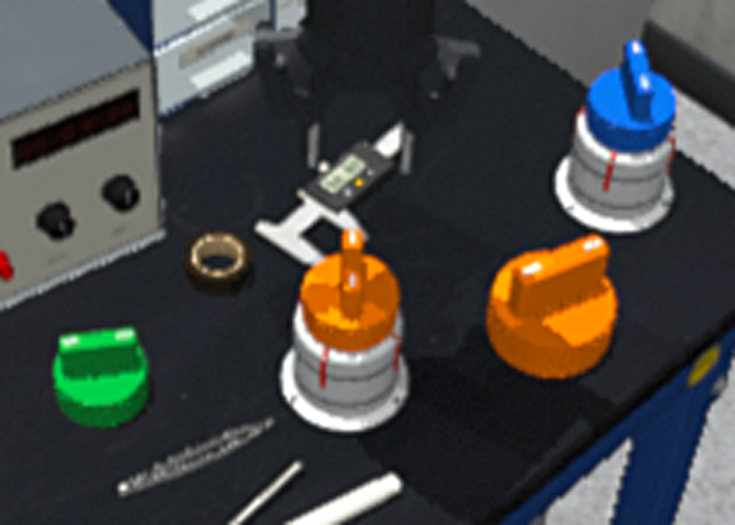

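The bar rests at -44.0°, about 63.7° from the entry. The cap stands level and as low as the blue one, and the gripper is clear.

```bash
python3 -c "
from station import order
print(order.hand_in())"
```

```text
the job is handed in; nothing more can be done
None
```

The orange cap is screwed fully home as far as my checks show, and the job is handed in at about 15.3 s of the 32 s limit; no verdict came back.

**What I did:** I gripped the small orange cap on its canister and turned it back about 40° until its bar lined up with the red tick. It then went down about 9 mm into the thread with almost no resistance. I screwed it clockwise to the stop and let go. To be sure it was seated, I gripped it again, turned until the torque rose from about -44°, and released it without any back turn.

**Last checks:**
- **Angle:** the bar rests at -44.0°, about 64° clockwise of the entry, which matches the stated stop.
- **Height:** the tool sank about 14 mm in all, and the cap now looks as low as the blue one.
- **Clearance and force:** the gripper is open and clear of the cap. The highest wrist force I read was about 18 N.
- **Blue cap:** I did not touch it.

**One disagreement:** under torque the bar read about -47.6°, but -43.4° after the first release. I put this down to give in the stop, and to my turning 2° back while opening. That is why I gripped it again.

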